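# Fetch the battery pack from the hasped case and dock it

### The job

Flip the hasp off its staple and swing it up and over, past upright, then raise the case lid until it stays open. Take out the battery pack, stand it upright on the open bench and let go to change your grip (the foam in the case leaves room for fingers only at its two narrow faces, the dock only at its two wide faces), then lower it gently, without dropping it, fully home in the charging dock and let go. Leave the case open and do not disturb the other things on the bench.

Things in the scene. Friction and masses are not known exactly. Their poses are not given: they have to be found in the camera images.
- case: Aluminium case, fixed, 170 mm deep (its x), 220 mm wide (its y), 108 mm high to the rim, 118.5 to the top of the shut lid. Origin: centre of its underside, z up. The front, with hasp and staple, faces its -x; the lid hinge is on its +x rim. Floor 12 mm thick; dark foam up to the rim leaves a trough along y, 50 mm wide (x -25 to +25 mm), 208 mm long, where the pack stands.
- lid (a joint): Lid of the case (0.6 kg, little friction): 0 shut, grows as the front edge rises, stop at 1.75 rad. Let go below about 1.2 rad it falls shut, past 1.5 it stays open. The shut lid cannot rise more than about 0.05 rad while the hasp hangs over the staple.
- lid_hinge (a point): Middle of the lid hinge, at case x = +85 mm, z = 108.5 mm; the hinge axis is the case's y.
- lid_handle (a point): Middle of the lid's black round bar handle, 12 mm thick and 75 mm long along the case's y, its centre 40 mm above the lid's top face. With the lid shut it lies 150 mm in front (-x) of the lid hinge, 50 mm above it, and 57.5 mm to the case's +y. Turns with the lid: its axes are the case's when the lid is shut.
- hasp (a joint): Steel hasp hinged on the lid's top front edge (light, with a stiff hinge of about 0.06 N m: it stays at whatever angle it is left): 0 hanging down over the staple, grows as it swings outward (to the case's -x) and up; pi/2 sticks straight out level, pi straight up; beyond that it leans back over the lid, stop at 3.7 rad. Swung clear means past 3.0 rad.
- hasp_hinge (a point): Middle of the hasp's hinge, 6 mm in front of the case's front wall at the height of the lid's top face (118.5 mm), 55 mm to the case's -y; axis is the case's y. The hasp is a slotted steel plate 44 mm wide, 56 mm long; the staple, a steel loop 22 mm wide, comes through its slot to 17 mm in front of the hinge axis, 23 mm below it.
- hasp_knob (a point): Centre of the hasp's polished black ball knob, 26 mm in diameter, on a short stem square to the hasp plate. With the hasp hanging it lies 36 mm in front (-x) of the hasp hinge and 44 mm below it; it can be pinched across the case's y from above and turns stiffly between the fingers, creeping out of them after about 2 rad, so the swing wants two grasps.
- pack: Grey battery pack, 0.3 to 0.5 kg, an upright block 60 mm (its x) by 44 mm (its y) by 90 mm high; its lowest 8 mm is a black foot 58 by 42 mm. Origin: centre of its underside, z up. The narrow faces are square to its x (60 mm apart), the wide faces square to its y (44 mm apart). It starts upright inside the shut case, its x along the case's y. Turned half round it fits just as well.
- dock: Charging dock, fixed: black base 100 x 90 mm, two grey cheeks. Origin: centre of its underside, z up. Well for the pack's foot: 63 mm (its x) by 47 mm (its y), floor at z = 12, wall tops at z = 30 mm. Cheeks at x = +-34 to +-44 mm, 46 mm wide, up to z = 122 mm, 20 mm above a docked pack; above z = 30 it is open towards +-y. The pack goes in with its x along the dock's x, fingers on its wide faces.
- dock_floor (a point): Centre of the floor of the dock's well, 12 mm above the bench; axes as the dock's. A docked pack's origin lies here.
- open_patch (a point): Middle of an empty patch of bench between case and dock, about 110 mm across, at bench height, good for setting the pack down; only the low mouse lies near it, on the robot's side.
- mug: White mug, a bystander, 80 mm wide, 95 mm high; origin under its centre.
- mouse: Grey computer mouse, a bystander beside the open patch, 100 by 58 mm, 33 mm high; origin under its centre.
- screwdriver: Grey-handled screwdriver lying on the bench, a bystander.
- tape_roll: Cardboard-brown roll of tape, a bystander, 100 mm wide, 30 mm high, lying flat.
- screw_jar: Clear jar with black cap, a bystander, 60 mm wide, 70 mm high.
- motor: Bare steel motor standing on end, a bystander, 50 mm wide, 80 mm high.
- parts_carton: Small cardboard carton, a bystander, 120 by 90 by 60 mm.
Not all that is in view belongs to the job. Several things look just like the dock: the one meant starts farthest to the robot's right.

How it is judged:
On the way, in this order (a step that is already met when the one before it is completed fails the run):
1. the hasp is off its staple and swung over past 3.0 rad, the lid still shut (value of joint hasp above 3 rad and value of joint lid below 0.3 rad), for 0.2 s.
2. the lid is raised past 1.5 rad (value of joint lid above 1.5 rad), for 0.2 s.
3. the pack stands upright on the bench, out of case and dock, let go (height (world z) of pack below 0.006 m and distance of pack from where it was at the start of the episode above 0.08 m and angle between pack's own z axis and vertical below 0.06 rad and linear speed of pack below 0.03 m/s and contact force between the fingers and pack below 0.2 N), for 0.2 s.
At the end, for the whole second after the job is handed in: The pack stands fully home in the dock's well (within 4 mm sideways of its centre and of its floor's height, tilted less than 0.05 rad), at rest and let go; the lid is open past 1.5 rad and the hasp is still swung back past 3.0 rad (horizontal distance between pack and dock_floor below 0.004 m and z of pack in the frame of dock_floor below 0.004 m and angle between pack's own z axis and vertical below 0.05 rad and linear speed of pack below 0.02 m/s and value of joint lid above 1.5 rad and value of joint hasp above 3 rad); the robot touches nothing.
It fails at once if the pack is dropped: it moves faster than 0.5 m/s with no finger on it (linear speed of pack above 0.5 m/s and contact force between the fingers and pack below 0.05 N).
It fails at once if a bystander is moved by more than 40 mm (distance of any of mug, mouse, screwdriver, tape_roll, screw_jar, motor, parts_carton from where it was at the start of the episode above 0.04 m).
It also fails if it takes over 72 s, if anything falls off the work surface, if the arm or the gripper's body presses on something with over 40 N, if the wrist force passes 120 N, or if a joint passes its speed limit or range.

### The arm

A 6-joint arm with a two-finger parallel gripper is mounted at the origin on the work surface. World frame = base frame: x ahead of the robot, y to its left, z up, the work surface at z = 0. Lengths are in m, angles in rad, forces in N, time in s.
With the tool pointing down it reaches from about 0.35 to 0.875 m from the base axis. Payload 15.5 kg.
Tool frame: the origin (TCP) lies midway between the tips of the shut fingers; the grasp point (between the pads) lies 19 mm behind it (r.hold_point_z is the distance from the TCP to the grasp point, in m); z points along the fingers, y is the direction in which the jaws open and shut (so a half turn about z gives the same grasp; the last joint's range is limited). The gripper opens to 85 mm and grips with 20 to 120 N. Pads are 22 mm wide; open, the fingers measure 114 mm over their backs; the gripper's body (76 mm by 85 mm) begins 54 mm behind the grasp point. The pads swing forward as they close: fully open they stand 13 mm farther back than shut.
Start: joints at [-1.306, 0.494, 1.345, -0, 1.302, -0.096], TCP at [0.22, -0.585, 0.231] pointing down, gripper open.
Joint ranges: [-2.91, 2.91], [-0.82, 2.16], [0.22, 2.67], [-1.22, 4.37], [0.12, 2.79], [-3.08, 3.08]. Speed limits (rad/s): [1.89, 1.89, 2.57, 3.01, 3.01, 3.01].

### API

Orientations are given as a 3x3 rotation matrix whose columns are the frame's x, y, z axes.
In Python, from bench import r, fingers, readout, cams, ticket gives the robot as it stands. Calls block until the motion is done:
- r.move_pose(position, orientation): joint-space move of the TCP to a pose.
- r.line_to(position, speed=0.15, rot=None, f_stop=None): straight line of the TCP; rot=None keeps the orientation; speed is the mean speed in m/s. With f_stop (N) it stops when the force on the tool has changed by that much, and returns True; else False.
- r.goto_joints(angles): joint-space move.
- fingers.gripper_to(opening, newtons=None): opening from 0.0 (shut) to 1.0 (fully open); newtons is the grip in N (None keeps the last); returns when the fingers have stopped.
- r.pause(seconds).
- r.ik(position, orientation): joint angles nearest the present ones, or None.
- readout.read_state(): the state.
- cams.read_camera(name): name is "side" or "top" or "wrist"; returns a dict with "color" (384x512x3 uint8, red, green, blue), "fx", "fy", "cx", "cy" (pixels), "R" (3x3) and "t" (3): a world point X has camera coordinates R X + t; the wrist camera has in their place "T_tool_cam" (4x4, takes a point from camera to tool coordinates, whose origin is the TCP and whose axes are the flange's). Camera axes: x right, y down, z forward; pixel columns grow to the right and rows downward; lengths in m; the calibration is good to about 2 mm. A picture is of the moment at which its call begins: read the wrist's pose just before it. There is no depth.
A pose or a line that the arm cannot do raises r.IKError and nothing moves.
- ticket.hand_in(): hands the job in, once; it reports no verdict.
The state is a dict: "clock": time; "joints": joint angles; "qvel": joint speeds; "joint_efforts": joint torques, N m; "ee_pos": TCP position; "tcp_rot": TCP orientation; "contact_force": force on the tool from outside, world axes, zero at the start; "ft_torque": the same for the moment, N m; "width": opening from 0.0 (shut) to 1.0 (fully open).
Only numpy, scipy, OpenCV 4.12 (cv2) and the standard library are available. Lean on these libraries where they do the work, as an engineer would, in place of code of your own. Each camera call takes 0.05 s, during which the arm holds its last target.

## Working session

There is one attempt and no reset: what is moved stays moved. The work goes in short steps, each a Python script; the robot and the scene stay as the last script left them, time stands still between calls to the robot, and variables do not carry over. Pictures are saved under pics/ and viewed, and the job is handed in when it is done.

```bash
ls; mkdir -p pics
python3 - <<'E'
from bench import r, fingers, readout, cams, ticket
import cv2
for n in ("side","top","wrist"):
    c=cams.read_camera(n); cv2.imwrite(f"pics/{n}0.png",c["color"][:,:,::-1])
    print(n,{k:(v.tolist() if hasattr(v,'tolist') else v) for k,v in c.items() if k!="color"})
print(readout.read_state())
print(r.hold_point_z)
E
```

```text
pics
side {'fx': 402.62037417017495, 'fy': 402.62037417017495, 'cx': 250.5729276107798, 'cy': 190.1930498316576, 'R': [[-0.8688202062197933, -0.4947628298679413, 0.019005037365463544], [-0.2990855003877862, 0.4938405470155269, -0.8164982410153699], [0.3945875222583497, -0.7150743012474102, -0.5770350344420558]], 't': [0.4529441899968482, 0.25410186915491095, 1.1605623922623705]}
top {'fx': 351.3978134642255, 'fy': 351.3978134642255, 'cx': 249.76981226003633, 'cy': 190.07904751909237, 'R': [[0.014241990146457429, -0.9995610433596033, 0.025978574143500292], [-0.9958546384869121, -0.016513915625780123, -0.08944735655571476], [0.08983710102607255, -0.024596975191387784, -0.9956526925041007]], 't': [-0.02939915194372792, 0.5065775626505568, 1.0804064068642478]}
wrist {'fx': 339.1394611210983, 'fy': 339.1394611210983, 'cx': 261.31048799251994, 'cy': 190.36989130018756, 'T_tool_cam': [[-8.021962856150963e-05, -0.9465603133577645, -0.32252684654282887, 0.08270340371740699], [0.9999999200816186, 5.038980590182073e-05, -0.00039660764363084366, -0.0013529042721405204], [0.0003916651206306639, -
[... 203 characters left out ...]
39e+00, -9.54752588e-02]), 'qvel': array([ 1.33560157e-03, -1.13767569e-03, -1.52747180e-03, -1.25427421e-03,
        5.25361353e-06, -3.24778562e-04]), 'joint_efforts': array([ 2.20204233e-04, -8.82542253e+01, -3.84061325e+01, -1.76843996e-04,
        7.10425840e-03, -3.02498302e-05]), 'ee_pos': array([ 0.21997368, -0.58472644,  0.23084504]), 'tcp_rot': array([[ 9.35984924e-01,  3.52040004e-01, -2.39201989e-04],
       [ 3.52040074e-01, -9.35984505e-01,  8.90057044e-04],
       [ 8.94463295e-05, -9.17288661e-04, -9.99999575e-01]]), 'contact_force': array([ 0.42352531, -0.18682615,  0.33182226]), 'ft_torque': array([-0.00286907, -0.03338057,  0.01925143]), 'width': 1.0006545112979972}
0.0187
```

View pics/side0.png

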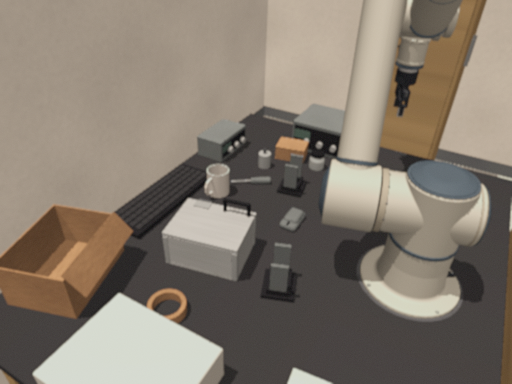

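View pics/top0.png

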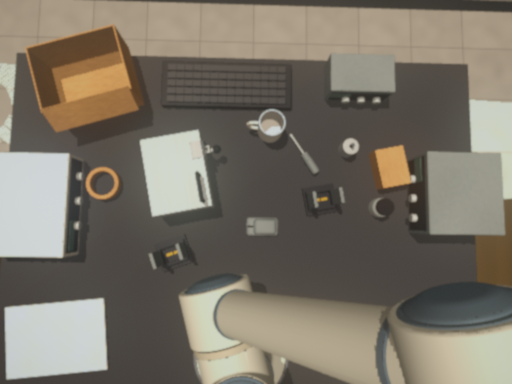

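View pics/wrist0.png

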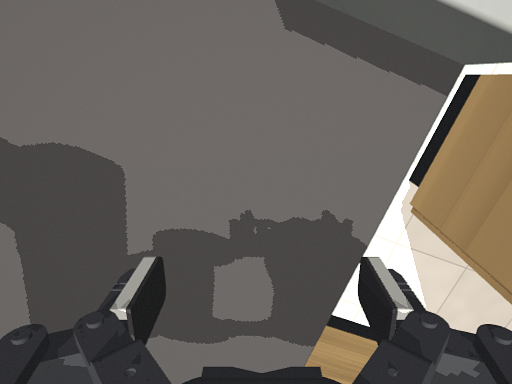

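The top view shows the case at about (175,173), with its front to the right. The knob is at (215,149) and the handle at (201,187). Two dock-like things are at (323,199) and (173,256), and the arm may be hiding another.

```bash
cat > h.py <<'E'
import numpy as np, cv2
from bench import r, fingers, readout, cams, ticket
def snap(n,name=None):
    s=readout.read_state(); c=cams.read_camera(n)
    if n=="wrist":
        T=np.eye(4);T[:3,:3]=s["tcp_rot"];T[:3,3]=s["ee_pos"]
        W=T@np.array(c["T_tool_cam"]); c["R"]=W[:3,:3].T; c["t"]=-W[:3,:3].T@W[:3,3]
    if name: cv2.imwrite(f"pics/{name}.png",c["color"][:,:,::-1])
    np.savez(f"pics/{name}.npz",**{k:np.asarray(v) for k,v in c.items()})
    return c
def load(name): return dict(np.load(f"pics/{name}.npz"))
def ray(c,u,v):
    d=np.array([(u-c["cx"])/c["fx"],(v-c["cy"])/c["fy"],1.0]); R=np.array(c["R"]);t=np.array(c["t"])
    return -R.T@t, R.T@d
def onz(c,u,v,z):
    o,d=ray(c,u,v); return o+d*(z-o[2])/d[2]
def tri(*rays):
    A=np.zeros((3,3));b=np.zeros(3)
    for o,d in rays:
        d=d/np.linalg.norm(d);P=np.eye(3)-np.outer(d,d);A+=P;b+=P@o
    x=np.linalg.solve(A,b)
    return x,[float(np.linalg.norm(np.cross(x-o,d/np.linalg.norm(d)))) for o,d in rays]
def proj(c,X):
    p=np.array(c["R"])@np.asarray(X)+np.array(c["t"]); return np.array([c["fx"]*p[0]/p[2]+c["cx"],c["fy"]*p[1]/p[2]+c["cy"]])
def down(yaw):
    # tool z down, tool y (jaw) along world direction yaw
    y=np.array([np.cos(yaw),np.sin(yaw),0]);z=np.array([0,0,-1.]);x=np.cross(y,z)
    return np.column_stack([x,y,z])
E
python3 - <<'E'
from h import *
c=snap("top","top1")
for n,(u,v,z) in dict(c1=(141,140,.1185),c2=(200,130,.1185),c3=(212,208,.1185),c4=(152,216,.1185),knob=(215,149,.075),handle=(201,187,.1585),dockR=(323,199,.05),dockL=(173,256,.05),mouse=(262,227,.03)).items():
    print(n,onz(c,u,v,z).round(3))
E
```

```text
c1 [0.638 0.296 0.119]
c2 [0.671 0.128 0.119]
c3 [0.445 0.088 0.119]
c4 [0.42  0.256 0.119]
knob [0.625 0.086 0.075]
handle [0.501 0.116 0.158]
dockR [ 0.481 -0.246  0.05 ]
dockL [0.302 0.206 0.05 ]
mouse [ 0.392 -0.061  0.03 ]
```

Run:
```python
from h import *
t0=readout.read_state()["clock"]
R=down(np.radians(191))
for p,y in [((.5,.02,.4),191),((.5,.02,.4),11),((.45,-.2,.4),100),((.45,-.2,.4),-80),((.62,.09,.06),191),((.62,.09,.06),11),((.5,.3,.28),-79),((.5,.3,.28),101)]:
    q=r.ik(np.array(p),down(np.radians(y))); print(p,y,None if q is None else np.round(q,2))
r.move_pose(np.array([.53,.03,.38]),R)
print(readout.read_state()["clock"]-t0)
snap("wrist","w1"); snap("top","top2"); snap("side","side2")
```

```text
(0.5, 0.02, 0.4) 191 [-0.08  0.18  1.36 -0.    1.6   2.87]
(0.5, 0.02, 0.4) 11 [-0.08  0.18  1.36 -0.    1.6  -0.27]
(0.45, -0.2, 0.4) 100 [-0.54  0.17  1.38 -0.    1.59 -2.28]
(0.45, -0.2, 0.4) -80 [-0.54  0.17  1.38 -0.    1.59  0.86]
(0.62, 0.09, 0.06) 191 [ 0.05  0.69  1.5  -0.    0.95  3.  ]
(0.62, 0.09, 0.06) 11 [ 0.05  0.69  1.5  -0.    0.95 -0.14]
(0.5, 0.3, 0.28) -79 [ 0.44  0.39  1.38 -0.    1.37  1.82]
(0.5, 0.3, 0.28) 101 [ 0.44  0.39  1.38 -0.    1.37 -1.32]
2.6332999999999998
```

```bash
cd pics
python3 - <<'E'
import cv2
a=cv2.imread("top2.png");cv2.imwrite("top2z.png",cv2.resize(a[60:300,100:430],None,fx=2.4,fy=2.4,interpolation=cv2.INTER_CUBIC))
E
```

```text
(no output)
```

View pics/w1.png

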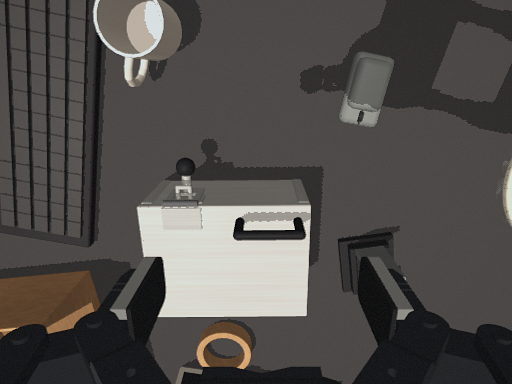

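View pics/top2.png

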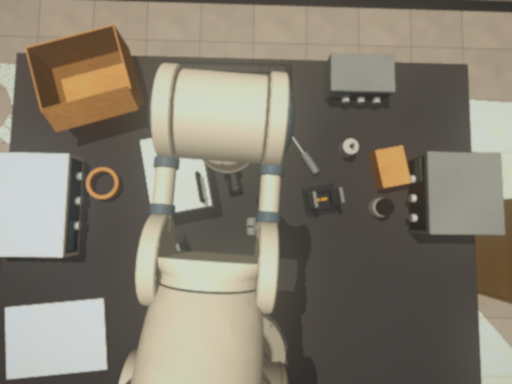

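View pics/side2.png

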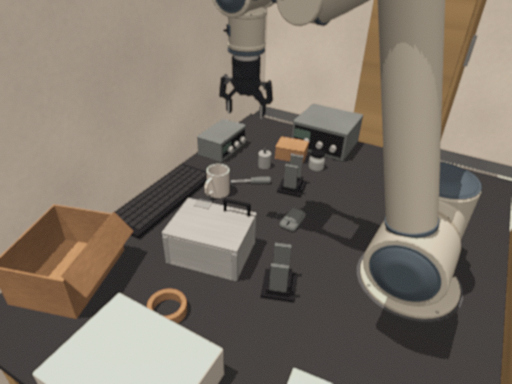

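The wrist view shows the lid's top face with its front edge from about (143,206) to (308,202). The knob is at (186,166) and the handle bar at (270,235). With the arm moved, only two docks are in view, so the target is the one at top (323,199).

Run:
```python
from h import *
c=load("w1"); g=cv2.cvtColor(c["color"],cv2.COLOR_RGB2GRAY)
cv2.imwrite("pics/w1z.png",cv2.resize(c["color"][145:325,125:325,::-1],None,fx=3.3,fy=3.3,interpolation=cv2.INTER_CUBIC))
for col in (160,220,240,290): print(col,g[175:215:2,col], g[305:325:2,col])
for row in (245,290,300): print(row,g[row,135:150],g[row,298:316])
```

```text
160 [ 75  76  76  76  88  87  85  86  86  88  99  96  94  96  97 104 213 221
 217 217] [ 14  13 103 176 221 221  90  73  74  74]
220 [ 48  48  50  96  98  97  98  95  96  94  98  94  95  96  96 120 220 221
 218 219] [216 217 215 217 214 220  62  72  49  72]
240 [ 49  47  50  98  98  97  97  96  97  94  98  95  95  95  95 127 220 219
 218 218] [216 216 215 218 215 218  65  75  52  49]
290 [ 49  50  55  94  98  96  96  98  97  98  97  98  97  95  93 161 218 218
 214 151] [214 215 214 217 215 219  70  75  75  77]
245 [ 74  76  76  74  75  69 110 197 224 218 218 218 218 217 218] [215 215 216 216 216 216 216 216 215 218 215 137  39  46  46  46  48  48]
290 [86 63 15 21 22 18 18 23 24 19 17 17 15 16 18] [216 216 215 216 215 216 216 218 218 184  66  74  75  75  75  75  76  76]
300 [24 22 18 17 18 17 15 18 19 17 20 22 19 19 19] [213 214 213 212 213 213 214 215 205  94  71  74  74  75  76  73  75  74]
```

View pics/w1z.png

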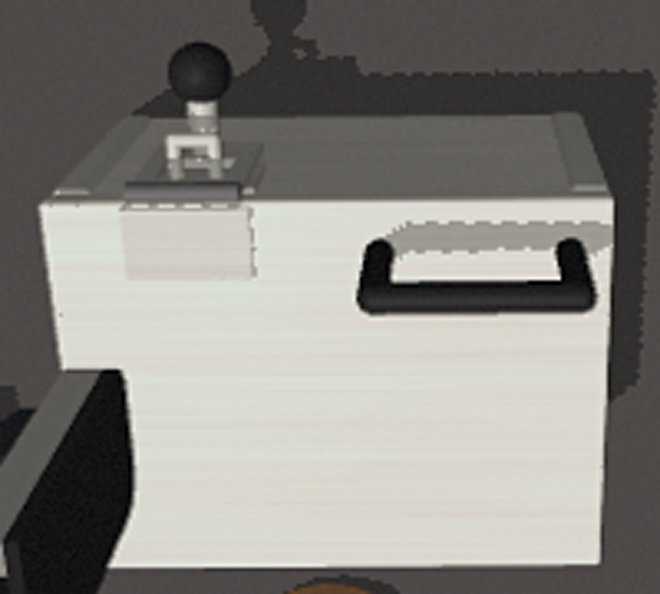

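```bash
cat > case.py <<'E'
from h import *
c=load("w1"); g=cv2.cvtColor(c["color"],cv2.COLOR_RGB2GRAY).astype(float)
def cross(prof,th=155):
    i=np.flatnonzero(np.diff(prof>th))[0]; return i+(th-prof[i])/(prof[i+1]-prof[i])
z=.1185
F=[onz(c,u,195+cross(g[195:216,u]),z)[:2] for u in list(range(148,160,3))+list(range(208,300,4))]
B=[onz(c,u,305+cross(g[305:325,u]),z)[:2] for u in range(180,300,4)]
Rr=[onz(c,300+cross(g[v,300:318]),v,z)[:2] for v in range(212,305,4)]
L=[onz(c,132+cross(g[v,132:152]),v,z)[:2] for v in range(212,250,4)]
def fit(P):
    P=np.array(P);l=cv2.fitLine(P.astype(np.float32),cv2.DIST_HUBER,0,.001,.001).ravel(); return l[:2],l[2:]
fd,fp=fit(F);bd,bp=fit(B);rd,rp=fit(Rr);ld,lp=fit(L)
ang=lambda d:np.degrees(np.arctan2(d[1],d[0]))%180
if __name__=="__main__": print("angles",ang(fd),ang(bd),ang(rd),ang(ld))
yaw=np.radians((ang(fd)*1+ang(bd)+ang(rd)-90)/3)  # mod 180 line of y axis
ey=-np.array([np.cos(yaw),np.sin(yaw)]); ex=np.array([ey[1],-ey[0]])
xf,xb=fp@ex,bp@ex; yr,yl=rp@ey,lp@ey
if __name__=="__main__": print("yaw",np.degrees(yaw),"depth",xb-xf,"width",yr-yl)
O=ex*(xf+xb)/2+ey*(yr+yl)/2
def C(x,y,z): # case->world
    return np.array([*(O+ex*x+ey*y),z])
if __name__=="__main__":
    print("O",O,"ex",ex,"ey",ey)
    # knob: by wrist view and expected
    kn=C(-91-36,-55,.0745); print("knob exp",kn,"px",proj(c,kn)); 
    hd=C(-65,57.5*1,0) if 0 else C(-.065,.0575,.1585); print("handle",hd,proj(c,hd))
    kn=C(-.127,-.055,.0745); print("knob",kn,proj(c,kn))
    t=load("top1"); print(proj(t,kn),proj(t,hd))
E
python3 case.py
```

```text
Traceback (most recent call last):
  File "case.py", line 8, in <module>
    Rr=[onz(c,300+cross(g[v,300:318]),v,z)[:2] for v in range(212,305,4)]
                  ~~~~~^^^^^^^^^^^^^^
  File "case.py", line 4, in cross
    i=np.flatnonzero(np.diff(prof>th))[0]; return i+(th-prof[i])/(prof[i+1]-prof[i])
      ~~~~~~~~~~~~~~~~~~~~~~~~~~~~~~~~^^^
IndexError: index 0 is out of bounds for axis 0 with size 0
```

Shadow breaks the right edge near the front, so I'll start lower. I'll also use the last crossing.

```bash
sed -i 's/range(212,305,4)\]$/range(240,303,4)]/; s/range(212,250,4)/range(226,252,3)/' case.py; python3 case.py
```

```text
angles 11.387646 11.546814 101.50593 101.46745
yaw 11.480127 depth 0.1708357 width 0.22226262
O [0.5453119  0.19694623] ex [-0.19902806  0.9799938 ] ey [-0.9799938  -0.19902806]
knob exp [ 7.97215347e+01 -1.13315727e+02  7.45000000e-02] px [ 733.91362287 1197.65014683]
handle [0.50189912 0.12180252 0.1585    ] [269.16408588 233.42513963]
knob [0.62448812 0.08343355 0.0745    ] [184.95312587 165.49290818]
[215.97602676 149.19395933] [198.8161449  186.64412725]
```

Measured lid: 171 x 222 mm against the nominal 170 x 220. The predicted knob and handle pixels match the picture to within 1 px. Next is the hasp.

```bash
cat > hasp.py <<'E'
from case import *
H=np.array([-.091,.1185]); R0=down(yaw)
def knob(phi):
    a=np.arctan2(-.044,-.036)-phi; rr=np.hypot(.036,.044)
    return C(H[0]+rr*np.cos(a),-.055,H[1]+rr*np.sin(a))
dz=np.array([0,0,-.021])
E
python3 - <<'E'
from hasp import *
s=readout.read_state; t0=s()["clock"]
fingers.gripper_to(0.7,40)
k=knob(0)+dz
for phi in np.arange(0,3.5,.5): print(phi,knob(phi).round(3), r.ik(knob(phi)+dz,R0) is not None)
r.move_pose(k+[0,0,.11],R0)
print("stop",r.line_to(k,speed=.12,f_stop=8), s()["ee_pos"]-k, s()["contact_force"].round(1), s()["clock"]-t0)
fingers.gripper_to(0.0,40); print("width",s()["width"])
snap("wrist","w2"); snap("side","side3"); print(s()["clock"])
E
```

```text
0.0 [0.624 0.083 0.074] True
0.5 [0.628 0.067 0.097] True
1.0 [0.629 0.063 0.125] True
1.5 [0.627 0.073 0.151] True
2.0 [0.622 0.094 0.17 ] True
2.5 [0.617 0.121 0.175] True
3.0 [0.611 0.148 0.167] True
stop False [5.14160598e-04 1.69513392e-05 7.09841398e-04] [ 0.6 -1.   0.3] 4.1417
width 0.2730698088032866
7.65
```

View pics/w2.png

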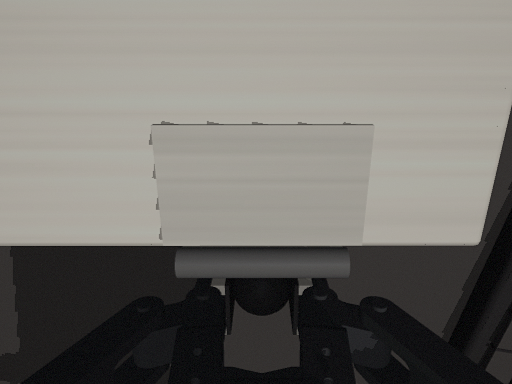

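The knob is held: the black ball sits at (262,290) between the pads and the opening is about 23 mm. I'll swing through the first half.

Run:
```python
from hasp import *
s=readout.read_state; t0=s()["clock"]
for phi in np.linspace(0,1.75,8)[1:]:
    r.line_to(knob(phi)+dz,speed=.08)
    st=s(); print(round(phi,2),st["contact_force"].round(1),round(st["width"],3),round(st["clock"]-t0,2))
snap("wrist","w3"); snap("side","side4")
```

```text
0.25 [4.8 5.3 0.4] 0.274 0.32
0.5 [ 6.8  1.5 -2.4] 0.28 0.65
0.75 [ 7.3 -0.8 -2.5] 0.276 0.97
1.0 [ 8.1  1.8 -4.2] 0.281 1.3
1.25 [ 8.4 -3.1 -2.8] 0.276 1.62
1.5 [ 8.3 -4.8 -1.4] 0.273 1.95
1.75 [ 8.4 -4.5 -0.9] 0.275 2.28
```

View pics/w3.png

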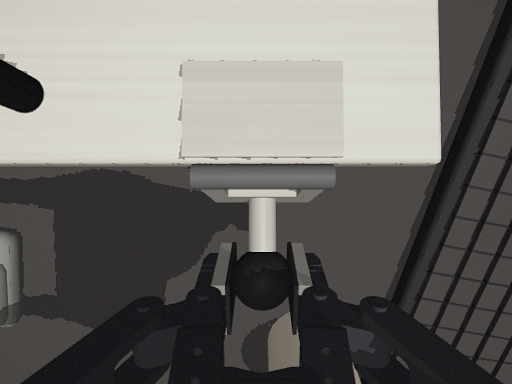

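Run:
```python
from hasp import *
c=load("side4"); im=c["color"][150:300,140:300,::-1]
cv2.imwrite("pics/side4z.png",cv2.resize(im,None,fx=4.5,fy=3.9,interpolation=cv2.INTER_CUBIC))
w=load("w3")
for phi in (0,.6,1,1.5,1.75): print(phi,proj(w,knob(phi)))
print("hinge",proj(w,C(-.091,-.055,.1185)))
print("plate end", proj(w,C(-.091-.056,-.055,.1185)),"lidfront",proj(w,C(-.085,0,.1185)))
```

```text
0 [261.0514451  207.81658633]
0.6 [261.06405627 253.96533406]
1 [261.0672186  278.03428179]
1.5 [261.0618138  291.74018182]
1.75 [261.05389436 287.45971005]
hinge [261.02371349 173.7289363 ]
plate end [261.0662489  270.64472811] lidfront [150.35095831 162.14881675]
```

View pics/side4z.png

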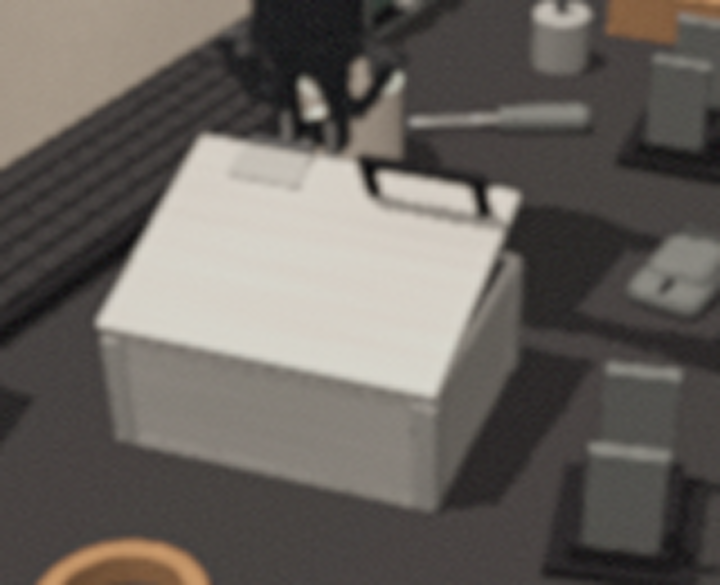

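The side view shows the lid has come up with the hasp. The pinch was too stiff, so at about 0.9 rad, where lid and hasp line up, the chain bent the wrong way. The lid is still far below 1.5 rad, so I'll go back down the arc. Then I'll turn the tool along with the hasp so the grip's twist helps. First I'll check that those poses are reachable.

```bash
cat >> hasp.py <<'E'
zh=np.array([0,0,1.]); ex3=np.array([*ex,0]); ey3=np.array([*ey,0])
def Rt(t):
    s,c_=np.sin(t),np.cos(t)
    return np.column_stack([c_*ex3-s*zh,-ey3,-s*ex3-c_*zh])
def P(phi,t,d=.021): return knob(phi)+d*Rt(t)[:,2]
E
python3 - <<'E'
from hasp import *
for phi,t in [(.85,-.5),(.85,-.3),(.85,0),(1.3,.5),(1.8,1),(2,.2),(2.2,.4),(2.8,.6),(3.3,1.0),(3.3,1.2),(3.4,1.5)]:
    q=r.ik(P(phi,t),Rt(t)); print(phi,t,None if q is None else q.round(2))
s=readout.read_state; print(s()["clock"])
for phi in (1.5,1.25,1.0,.85):
    r.line_to(P(phi,0),speed=.08); st=s(); print(phi,st["contact_force"].round(1),round(st["width"],3))
snap("wrist","w4"); snap("side","side5")
c=load("side5"); im=c["color"][150:300,140:300,::-1]
cv2.imwrite("pics/side5z.png",cv2.resize(im,None,fx=4.5,fy=3.9,interpolation=cv2.INTER_CUBIC))
print(s()["clock"])
E
```

```text
0.85 -0.5 [-0.22  0.74  1.4   0.48  1.26 -0.63]
0.85 -0.3 [-0.14  0.69  1.43  0.31  1.14 -0.48]
0.85 0 [ 0.01  0.65  1.47 -0.    1.02 -0.19]
1.3 0.5 [ 0.25  0.67  1.47 -0.57  1.1   0.34]
1.8 1 [ 0.45  0.82  1.42 -0.97  1.4   0.69]
2 0.2 [ 0.15  0.59  1.43 -0.22  1.12  0.05]
2.2 0.4 [ 0.27  0.62  1.43 -0.44  1.16  0.26]
2.8 0.6 [ 0.4   0.68  1.4  -0.62  1.27  0.46]
3.3 1.0 [ 0.56  0.86  1.34 -0.91  1.49  0.71]
3.3 1.2 [ 0.6   0.95  1.31 -1.04  1.62  0.78]
3.4 1.5 [ 0.63  1.1   1.26 -1.21  1.82  0.85]
10.025
1.5 [ 9.7 -4.2 -2. ] 0.276
1.25 [10.2  0.8 -3.9] 0.275
1.0 [ 9.3  2.9 -4.1] 0.28
0.85 [ 9.7  1.4 -3.1] 0.274
11.3583
```

View pics/side5z.png

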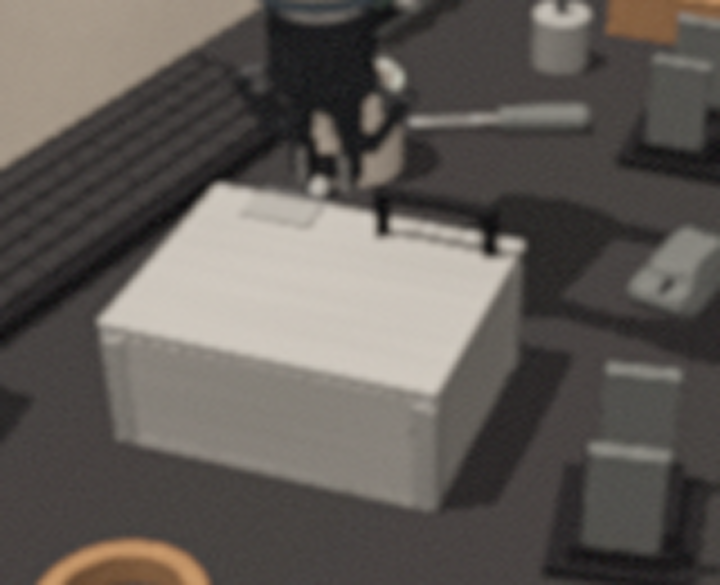

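View pics/w4.png

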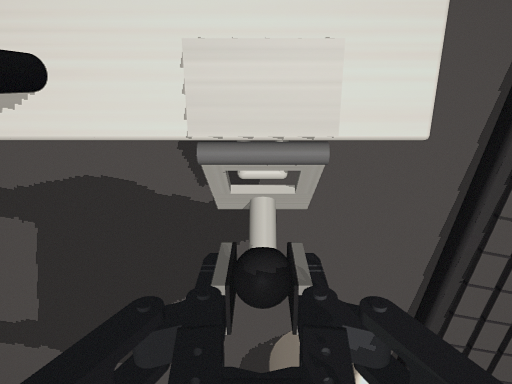

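The lid is shut again and the hasp stands at about 0.85 rad, with the staple visible through the slot at (262,172). I'll regrasp here and swing with the tool turning along.

Run:
```python
from hasp import *
s=readout.read_state; t0=s()["clock"]
off=-ey3*.0012
def log(a): st=s(); print(a,st["contact_force"].round(1),round(st["width"],3),round(st["clock"]-t0,2))
fingers.gripper_to(0.5)
r.line_to(P(.85,0)+off,speed=.05)
fingers.gripper_to(0.0,35); log("grip")
r.line_to(P(.85,.25)+off,speed=.03,rot=Rt(.25)); log("tilt")
for phi in np.linspace(.85,1.85,6)[1:]:
    t=.25+1.0*(phi-.85)
    r.line_to(P(phi,t)+off,speed=.06,rot=Rt(t)); log((round(phi,2),round(t,2)))
snap("wrist","w5"); snap("side","side6")
c=load("side6"); im=c["color"][150:300,140:300,::-1]
cv2.imwrite("pics/side6z.png",cv2.resize(im,None,fx=4.5,fy=3.9,interpolation=cv2.INTER_CUBIC))
```

```text
grip [-2.2  0.2  0.6] 0.277 0.88
tilt [-0.8 -8.7 -3.1] 0.276 1.28
(np.float64(1.05), np.float64(0.45)) [-2.2 -7.3  0.9] 0.279 1.65
(np.float64(1.25), np.float64(0.65)) [-1.  -6.5  2.6] 0.276 2.02
(np.float64(1.45), np.float64(0.85)) [-0.1 -6.6  3.8] 0.277 2.38
(np.float64(1.65), np.float64(1.05)) [-1.2 -6.1  5.8] 0.275 2.75
(np.float64(1.85), np.float64(1.25)) [-1.2 -5.5  7.7] 0.274 3.12
```

View pics/side6z.png

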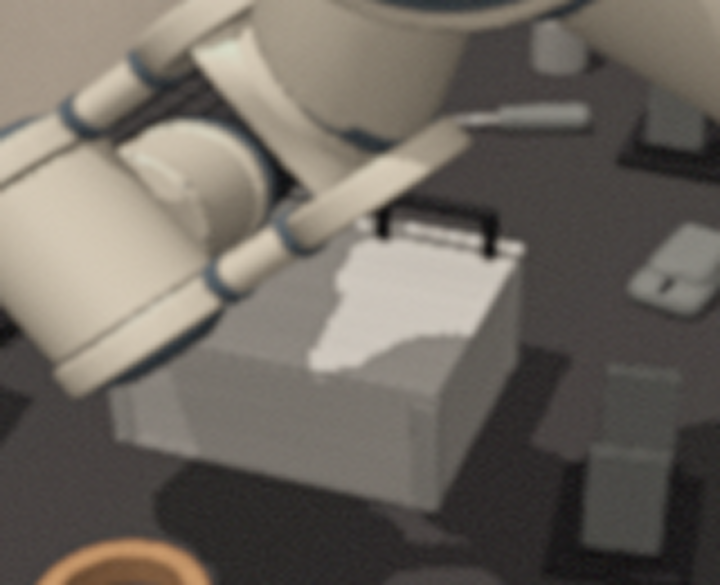

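View pics/w5.png

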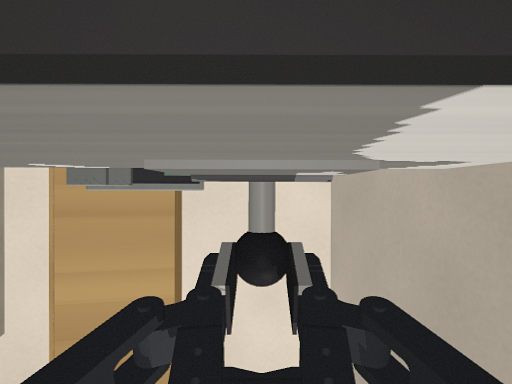

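The lid stays shut and the hasp follows. Now the second grasp and the rest of the swing.

Run:
```python
from hasp import *
s=readout.read_state; t0=s()["clock"]
off=-ey3*.0008
def log(a): st=s(); print(a,st["contact_force"].round(1),round(st["width"],3),round(st["clock"]-t0,2))
fingers.gripper_to(0.65); log("open")
r.line_to(P(1.85,1.25,-.045)+off,speed=.15)
r.move_pose(P(1.85,.15,-.045)+off,Rt(.15)); log("re")
print(r.line_to(P(1.85,.15)+off,speed=.12,f_stop=8)); log("at")
fingers.gripper_to(0.0,35); log("grip")
for phi in np.linspace(1.85,3.4,7)[1:]:
    t=.15+.65*(phi-1.85)
    r.line_to(P(phi,t)+off,speed=.08,rot=Rt(t)); log((round(phi,2),round(t,2)))
fingers.gripper_to(0.65); log("open")
r.line_to(P(3.4,t,-.07)+off,speed=.2); log("out")
snap("wrist","w6"); snap("side","side7")
c=load("side7"); im=c["color"][150:300,140:300,::-1]
cv2.imwrite("pics/side7z.png",cv2.resize(im,None,fx=4.5,fy=3.9,interpolation=cv2.INTER_CUBIC))
```

```text
open [ 0.4 -0.1  0.3] 0.649 0.41
re [-1.1  0.6 -0.5] 0.648 1.92
False
at [0.6 0.  0.6] 0.651 2.62
grip [-0.7 -2.7  1.1] 0.261 3.03
(np.float64(2.11), np.float64(0.32)) [-0.4  5.9 -6. ] 0.218 3.35
(np.float64(2.37), np.float64(0.49)) [-0.3 -0.1  0.1] 0.004 3.67
(np.float64(2.62), np.float64(0.65)) [-0.2 -0.1  0.3] 0.0 3.98
(np.float64(2.88), np.float64(0.82)) [ 0.3 -0.6  0.5] -0.001 4.3
(np.float64(3.14), np.float64(0.99)) [ 0.2 -0.2  0.1] -0.004 4.62
(np.float64(3.4), np.float64(1.16)) [-0.6 -0.1  0.9] 0.001 4.93
open [-0.9  0.3 -0.5] 0.656 5.5
out [-0.1 -0.7 -0.8] 0.647 6.11
```

View pics/side7z.png

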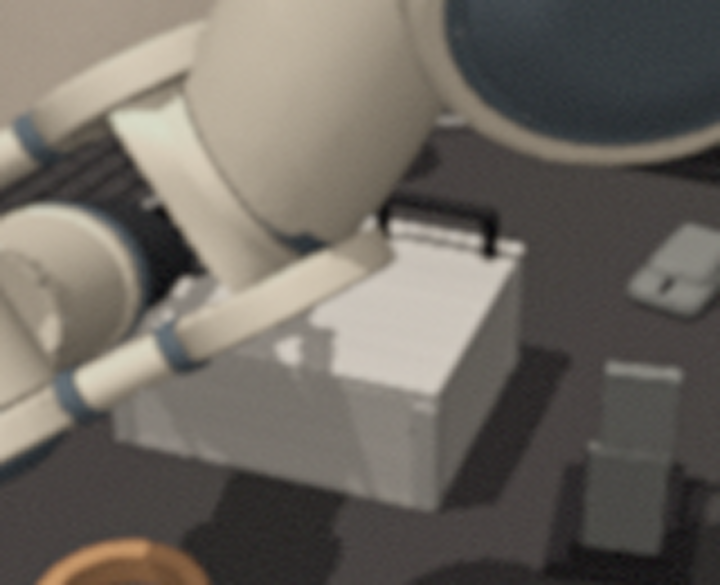

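View pics/w6.png

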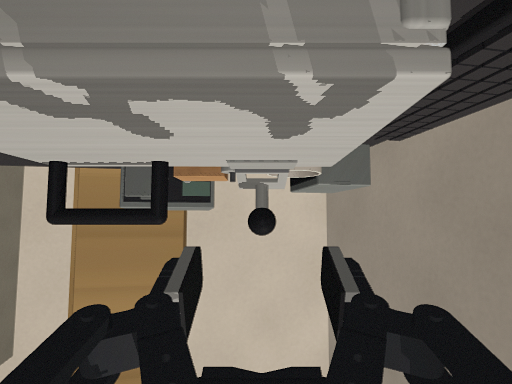

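The grasp slipped off the ball, which is now at (262,221). I'll measure its actual angle by intersecting that ray with the knob's arc.

Run:
```python
from hasp import *
for n,px in (("w6",(262,221)),("w5",(262,259))):
    w=load(n)
    best=sorted((np.linalg.norm(proj(w,knob(p))-px),p) for p in np.arange(0,3.7,.02))
    print(n,[(round(a,1),round(b,2)) for a,b in best[:12]])
    for p in (1,1.4,1.6,1.85,2.1,2.4,2.8): print(p,proj(w,knob(p)).round(1))
```

```text
w6 [(np.float64(1.0), np.float64(1.74)), (np.float64(1.0), np.float64(1.76)), (np.float64(1.1), np.float64(3.18)), (np.float64(1.1), np.float64(3.16)), (np.float64(1.5), np.float64(1.78)), (np.float64(1.5), np.float64(1.72)), (np.float64(1.9), np.float64(3.2)), (np.float64(1.9), np.float64(3.14)), (np.float64(2.2), np.float64(1.8)), (np.float64(2.3), np.float64(1.7)), (np.float64(2.8), np.float64(3.12)), (np.float64(2.9), np.float64(3.22))]
1 [261.2 183.4]
1.4 [261.1 204.9]
1.6 [261.1 214.5]
1.85 [261.1 224.9]
2.1 [261.1 232.8]
2.4 [261.1 237.9]
2.8 [261.  235.1]
w5 [(np.float64(2.1), np.float64(1.6)), (np.float64(2.2), np.float64(1.62)), (np.float64(3.7), np.float64(1.58)), (np.float64(4.0), np.float64(1.64)), (np.float64(5.8), np.float64(1.56)), (np.float64(6.0), np.float64(1.66)), (np.float64(7.9), np.float64(1.54)), (np.float64(8.2), np.float64(1.68)), (np.float64(10.1), np.float64(1.52)), (np.float64(10.4), np.float64(1.7)), (np.float64(11.4), np.float64(3.68)), (np.float64(12.3), np.float64(1.5))]
1 [260.5 189.7]
1.4 [260.3 235.5]
1.6 [260.2 258. ]
1.85 [260.  285.7]
2.1 [259.7 312.2]
2.4 [259.4 340.8]
2.8 [258.9 366.3]
```

The knob is at φ ≈ 1.75. I regrasped it assuming 1.85, while it had really stood near 1.6. I'll regrasp centred on it, with a firmer grip.

Run:
```python
from hasp import *
s=readout.read_state; t0=s()["clock"]; print(t0)
off=-ey3*.0008
def log(a): st=s(); print(a,st["contact_force"].round(1),round(st["width"],3),round(st["clock"]-t0,2))
p0=1.75
r.move_pose(P(p0,0,-.05)+off,Rt(0)); log("re")
c=snap("wrist","w7")
g=cv2.cvtColor(c["color"],cv2.COLOR_RGB2GRAY)
print([(p,proj(c,knob(p)).round(1)) for p in (1.6,1.7,1.75,1.8,1.9)])
```

```text
20.7833
re [-0.8  1.  -0.2] 0.654 1.02
[(1.6, array([262.5, 225.3])), (1.7, array([262.5, 222.3])), (1.75, array([262.5, 220.4])), (1.8, array([262.5, 218.3])), (1.9, array([262.5, 213.2]))]
```

View pics/w7.png

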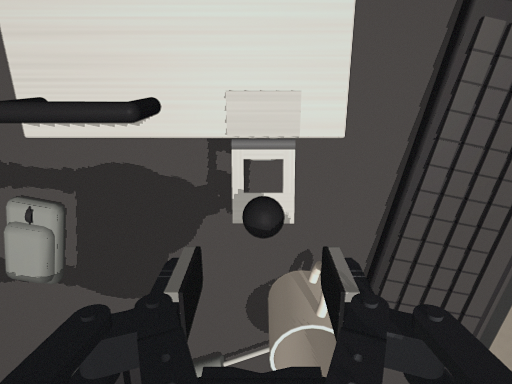

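The ball is at (263,217), which gives φ ≈ 1.8. Going in.

Run:
```python
from hasp import *
s=readout.read_state; t0=s()["clock"]
off=-ey3*.0004
def log(a): st=s(); print(a,st["contact_force"].round(1),round(st["width"],3),round(st["clock"]-t0,2))
p0=1.8
print(r.line_to(P(p0,0)+off,speed=.15,f_stop=8)); log("at")
fingers.gripper_to(0.0,60); log("grip")
for phi in np.linspace(p0,3.45,8)[1:]:
    t=.68*(phi-p0)
    r.line_to(P(phi,t)+off,speed=.08,rot=Rt(t)); log((round(phi,2),round(t,2)))
    if s()["width"]<.15: print("lost"); break
snap("wrist","w8")
```

```text
False
at [-0.1 -0.1  1.5] 0.652 0.61
grip [-0.2 -4.3  5.4] 0.262 1.01
(np.float64(2.04), np.float64(0.16)) [-0.5 -8.7 10.7] 0.27 1.32
(np.float64(2.27), np.float64(0.32)) [-2.2 -6.8 12.7] 0.272 1.62
(np.float64(2.51), np.float64(0.48)) [ 3.8 -0.9 -4.4] 0.268 1.93
(np.float64(2.74), np.float64(0.64)) [ 4.5  0.8 -3.5] 0.271 2.24
(np.float64(2.98), np.float64(0.8)) [ 7.5 -2.5 -3.7] 0.266 2.55
(np.float64(3.21), np.float64(0.96)) [ 7.  -3.8 -4.4] 0.266 2.86
(np.float64(3.45), np.float64(1.12)) [ 9.3 -5.5 -4.2] 0.258 3.17
```

View pics/w8.png

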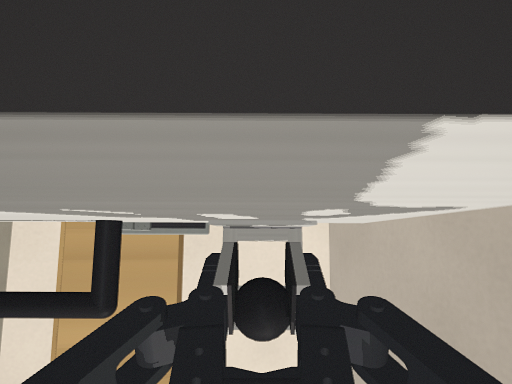

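Run:
```python
from hasp import *
s=readout.read_state; t0=s()["clock"]
w=load("w8"); print(proj(w,knob(3.45)),proj(w,knob(3.2)),proj(w,knob(3.0)))
off=-ey3*.0004
fingers.gripper_to(0.6)
r.line_to(P(3.45,1.12,-.07)+off,speed=.25)
hd=C(-.065,.0575,.1585)
yr1=down(yaw+np.pi/2); yr2=down(yaw-np.pi/2)
for Rr in (yr1,yr2): print(r.ik(hd+[0,0,.12],Rr), r.ik(C(0,0,.07),down(yaw)), r.ik(C(0,0,.07),down(yaw+np.pi)))
r.move_pose(hd+[0,0,.09],yr1)
print(s()["clock"]-t0,s()["clock"])
snap("wrist","w9"); snap("side","side8")
```

```text
[260.92420252 291.25477192] [260.81575395 312.89967721] [260.76488598 323.49225235]
[ 1.22423535e-01  2.93524095e-01  1.54113374e+00 -4.44089210e-16
  1.30693482e+00 -1.64873886e+00] [ 2.43606059e-01  6.30565458e-01  1.61999983e+00 -4.44089210e-16
  8.91027366e-01  4.32400491e-02] None
[ 1.22423535e-01  2.93524095e-01  1.54113374e+00 -4.44089210e-16
  1.30693482e+00  1.49285389e+00] [ 2.43606059e-01  6.30565458e-01  1.61999983e+00 -4.44089210e-16
  8.91027366e-01  4.32400491e-02] None
3.0 28.075
```

View pics/w9.png

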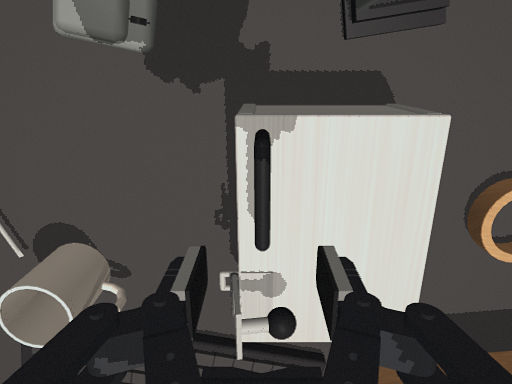

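View pics/side8.png

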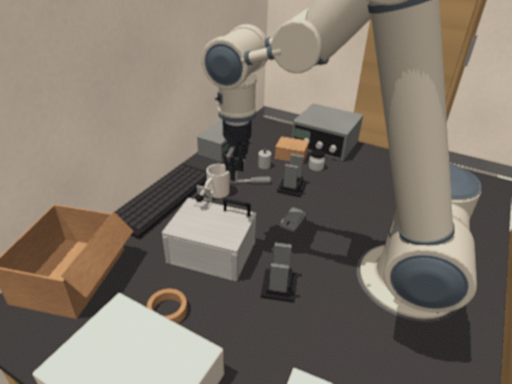

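The hasp plate is edge-on at x ≈ 239 and the ball is at (281,322). I'll check its angle from this view.

Run:
```python
from hasp import *
w=load("w9")
for p in (2.8,2.9,3,3.1,3.2,3.3,3.4,3.5): print(p,proj(w,knob(p)).round(1))
hd=C(-.065,.0575,.1585); print("handle",proj(w,hd),proj(w,hd+.0375*ey3),proj(w,hd-.0375*ey3))
w=load("w8");
```

```text
2.8 [251.2 335.5]
2.9 [257.8 333.6]
3 [264.  331.2]
3.1 [269.7 328.4]
3.2 [274.9 325.3]
3.3 [279.5 321.9]
3.4 [283.4 318.3]
3.5 [286.6 314.6]
handle [259.49062351 196.61736862] [259.36406911 145.54778036] [259.60541051 242.93835399]
```

The hasp reads about 3.3 rad, which is past 3.0 with margin. Next is the lid: I'll pinch the handle bar and follow its arc, tilting the tool by half the lid angle.

```bash
cat > lid.py <<'E'
from hasp import *
def hpos(th,dx=.0015):
    a=np.arctan2(.050,-.150)-th; rr=np.hypot(.15,.05)
    return C(.085+dx+rr*np.cos(a),.0575,.1085+rr*np.sin(a))
def Rl(t):
    s_,c_=np.sin(t),np.cos(t)
    return np.column_stack([ey3,c_*ex3-s_*zh,-s_*ex3-c_*zh])
def L(th,t,d=.021): return hpos(th)+d*Rl(t)[:,2]
E
python3 - <<'E'
from lid import *
s=readout.read_state; t0=s()["clock"]
def log(a): st=s(); print(a,st["contact_force"].round(1),round(st["width"],3),round(st["clock"]-t0,2))
ths=np.linspace(0,1.68,9)
ok=[r.ik(L(th,.5*th),Rl(.5*th)) for th in ths]; print([None if q is None else q.round(2).tolist() for q in (ok[0],ok[4],ok[8])], [o is None for o in ok])
assert all(o is not None for o in ok)
fingers.gripper_to(0.5)
print(r.line_to(L(0,0),speed=.15,f_stop=8)); log("at")
fingers.gripper_to(0,35); log("grip")
for th in ths[1:]:
    r.line_to(L(th,.5*th),speed=.13,rot=Rl(.5*th)); log(round(th,2))
snap("wrist","w10"); snap("side","side9")
E
```

```text
[[0.13, 0.46, 1.72, -0.0, 0.96, -1.65], [0.52, 0.44, 1.52, -0.41, 1.34, -1.12], [0.85, 0.7, 1.25, -0.64, 1.74, -0.84]] [False, False, False, False, False, False, False, False, False]
False
at [ 0.4  0.4 -0.1] 0.5 1.14
grip [  0.3 -10.8   6.9] 0.127 1.52
0.21 [  3.7 -15.7   4.7] 0.122 1.93
0.42 [  3.5 -18.3  11. ] 0.124 2.32
0.63 [  2.  -17.6  16.8] 0.127 2.72
0.84 [  1.  -14.5  25.4] 0.129 3.12
1.05 [ -3.  -10.6  32.8] 0.124 3.51
1.26 [-5.3 -2.5 35.7] 0.128 3.9
1.47 [-3.5  5.5 28.3] 0.125 4.29
1.68 [-1.5  9.3 18.8] 0.124 4.68
```

View pics/side9.png

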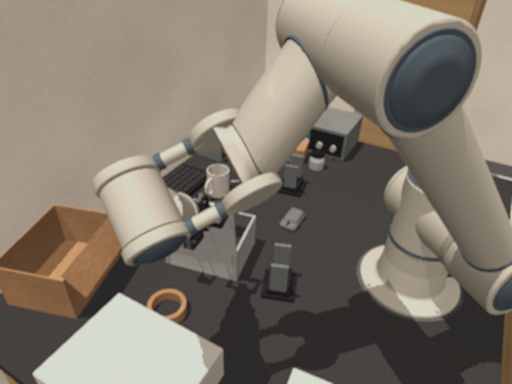

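View pics/w10.png

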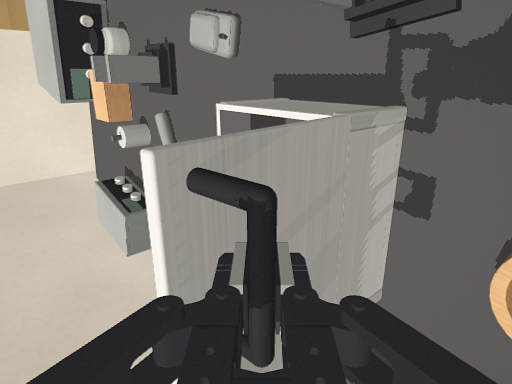

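The lid is up, seen edge-on from the side with the handle still pinched. I'll release gently, back out, then look into the case.

Run:
```python
from lid import *
s=readout.read_state; t0=s()["clock"]
def log(a): st=s(); print(a,st["contact_force"].round(1),round(st["width"],3),round(st["clock"]-t0,2))
th=1.68
fingers.gripper_to(0.36); log("open")
r.line_to(L(th,.84,-.09),speed=.25); log("back")
p=s()["ee_pos"]; 
r.line_to(p+[0,0,.10],speed=.3)
fingers.gripper_to(1.0)
r.move_pose(C(-.06,0,.36),down(yaw)); log("view")
snap("wrist","w11"); snap("side","side10"); print(s()["clock"])
```

```text
open [ 0.2  2.  -0.5] 0.364 0.33
back [-0.2 -0.3 -0.7] 0.356 0.92
view [-0.6 -0.   0.6] 1.003 3.19
36.25
```

View pics/w11.png

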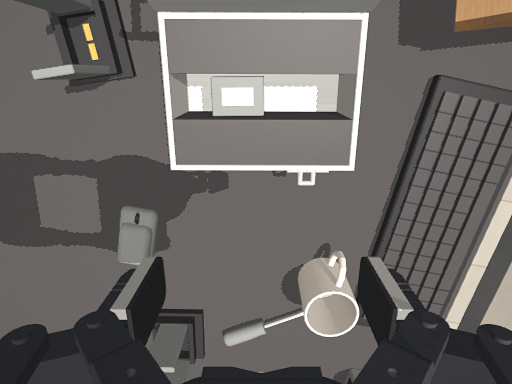

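View pics/side10.png

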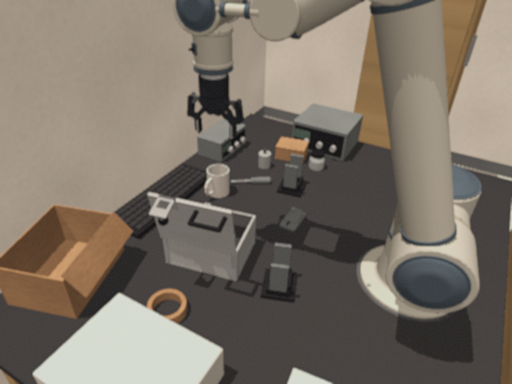

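The pack's top shows at about (211–265, 77–116) in the trough. The target dock is partly visible at (180,335). The lid stands open with the hasp folded over its top edge.

Run:
```python
from lid import *
c=load("w11")
def tocase(X): d=X[:2]-O; return np.round([d@ex,d@ey,X[2]],4)
for px in [(211,77),(265,77),(211,116),(265,116),(238,96.5),(222,88),(254,88),(222,106),(254,106)]: print(px,tocase(onz(c,*px,.102)))
for px in [(163,16),(365,16),(355,169),(172,169)]: print("rim",px,tocase(onz(c,*px,.108)))
t=load("top1")
for n,px,z in (("mug",(272,126),.095),("mouse",(262,227),.03),("dockR",(323,199),.012),("mouse_w",(138,235),.03)):
    cc=c if n.endswith("_w") else t
    print(n,onz(cc,*px,z).round(3))
cv2.imwrite("pics/w11z.png",cv2.resize(c["color"][60:130,150:380,::-1],None,fx=3.4,fy=3.4,interpolation=cv2.INTER_CUBIC))
cv2.imwrite("pics/top1z.png",cv2.resize(t["color"][110:260,180:380,::-1],None,fx=4,fy=4,interpolation=cv2.INTER_CUBIC))
```

```text
(211, 77) [0.0227 0.0574 0.102 ]
(265, 77) [ 0.0229 -0.003   0.102 ]
(211, 116) [-0.0202  0.0594  0.102 ]
(265, 116) [-0.02   -0.0033  0.102 ]
(238, 96.5) [0.0018 0.0276 0.102 ]
(222, 88) [0.011  0.0455 0.102 ]
(254, 88) [0.0111 0.0094 0.102 ]
(222, 106) [-0.0088  0.0462  0.102 ]
(254, 106) [-0.0087  0.0094  0.102 ]
rim (163, 16) [0.0831 0.104  0.108 ]
rim (365, 16) [ 0.0836 -0.107   0.108 ]
rim (355, 169) [-0.0816 -0.1117  0.108 ]
rim (172, 169) [-0.0823  0.1082  0.108 ]
mug [ 0.694 -0.084  0.095]
mouse [ 0.392 -0.061  0.03 ]
dockR [ 0.483 -0.255  0.012]
mouse_w [ 0.4   -0.046  0.03 ]
```

View pics/w11z.png

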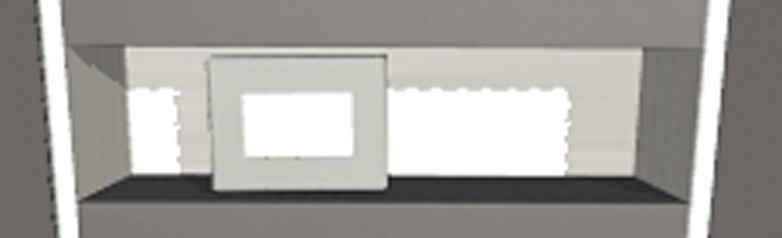

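View pics/top1z.png

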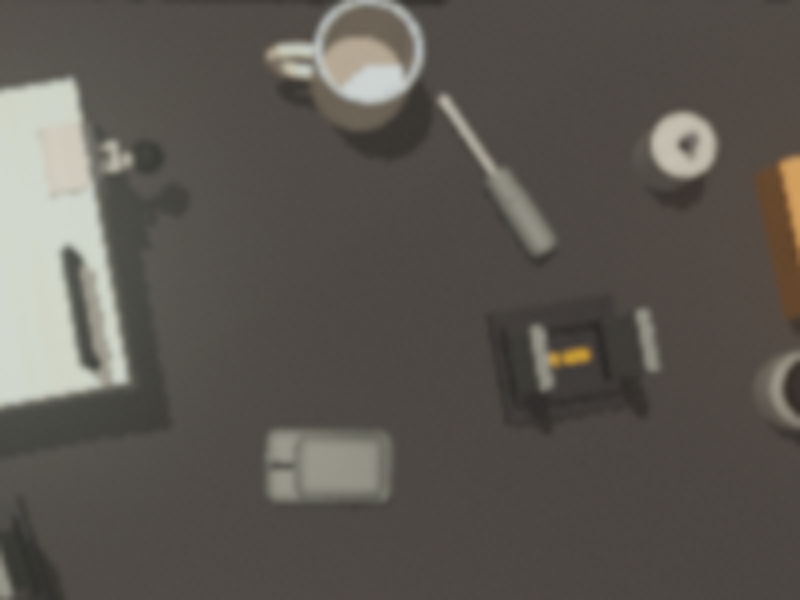

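The pack is at case (0.001, 0.028) and measures about 43 x 62 mm, which matches. I'll pick it by its narrow faces.

Run:
```python
from lid import *
s=readout.read_state; t0=s()["clock"]
def log(a): st=s(); print(a,st["contact_force"].round(1),round(st["width"],3),st["ee_pos"].round(4),round(st["clock"]-t0,2))
g=C(.001,.0280,.057); R0=down(yaw)
r.line_to(C(.001,.028,.20),speed=.3)
print(r.line_to(g,speed=.15,f_stop=10)); log("at")
fingers.gripper_to(0.0,60); log("grip")
r.line_to(g+[0,0,.01],speed=.05); log("up10")
r.line_to(C(.001,.028,.20),speed=.2); log("up")
snap("wrist","w12"); snap("side","side11")
```

```text
False
at [ 0.  -0.1 -0.6] 0.999 [0.5183 0.1924 0.0579] 1.83
grip [-2.2 -0.5  8.6] 0.698 [0.518  0.1925 0.0579] 2.18
up10 [ 0.7  0.7 -4.4] 0.697 [0.5179 0.1924 0.0674] 2.53
up [-0.6 -0.3 -4. ] 0.701 [0.517  0.1922 0.1989] 3.35
```

View pics/w12.png

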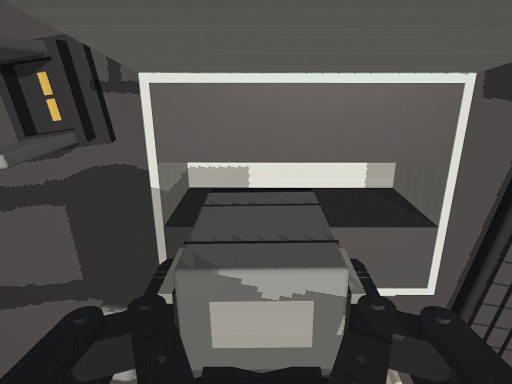

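View pics/side11.png

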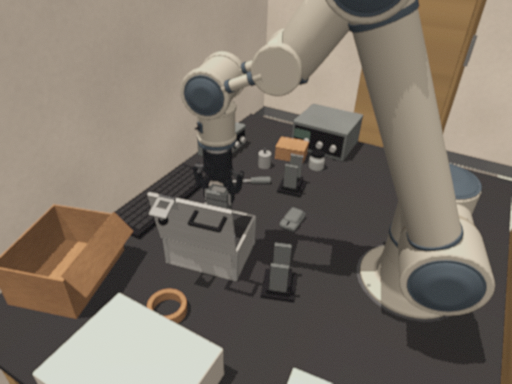

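The pack is held upright, and the 4.2 N load means about 0.43 kg. I'll carry it to the open patch and turn it for the dock (yaw about -82°).

Run:
```python
from lid import *
s=readout.read_state; t0=s()["clock"]
def log(a): st=s(); print(a,st["contact_force"].round(1),round(st["width"],3),st["ee_pos"].round(4),round(st["clock"]-t0,2))
R1=down(np.radians(-82)); p=np.array([.51,-.06,.19])
r.move_pose(p,R1); log("over")
r.line_to([p[0],p[1],.056],speed=.2); log("low")
print(r.line_to([p[0],p[1],.043],speed=.03,f_stop=6)); log("down")
fingers.gripper_to(1.0); log("open")
r.line_to([p[0],p[1],.16],speed=.25)
r.move_pose([.52,-.16,.36],down(np.radians(8))); log("view")
snap("wrist","w13"); snap("side","side12"); print(s()["clock"])
```

```text
over [ 0.4 -0.5 -4.5] 0.692 [ 0.51   -0.0594  0.1897] 1.11
low [-0.5 -0.7 -4.2] 0.696 [ 0.5106 -0.0598  0.0567] 1.92
True
down [1.7 2.1 4.2] 0.696 [ 0.5106 -0.0599  0.0455] 2.32
open [-0.3  0.3  0.6] 0.999 [ 0.51   -0.0599  0.0452] 2.71
view [ 0.1  0.2 -0. ] 1.001 [ 0.5198 -0.1598  0.3591] 4.92
44.7167
```

View pics/w13.png

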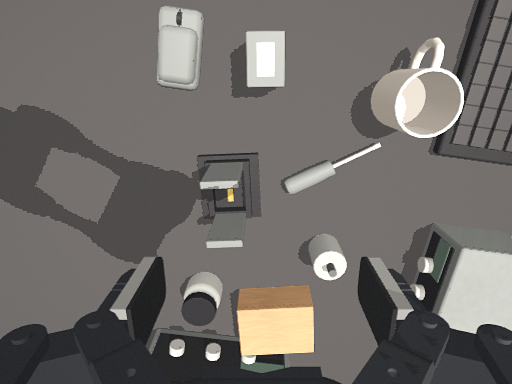

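View pics/side12.png

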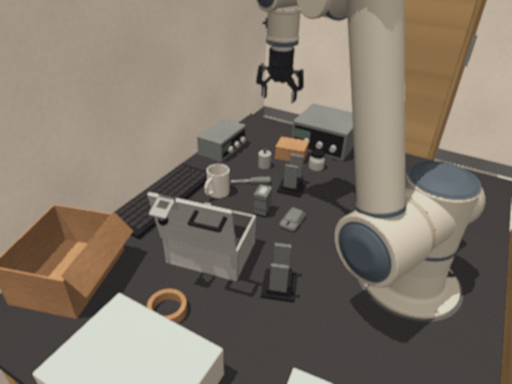

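The pack stands upright at (266,58). The dock base spans about (197–262, 153–219), with cheek tops at (222,170) and (226,238). I'll zoom in to measure it.

Run:
```python
from lid import *
c=load("w13")
cv2.imwrite("pics/w13z.png",cv2.resize(c["color"][145:250,190:270,::-1],None,fx=7,fy=5.7*1,interpolation=cv2.INTER_CUBIC))
cv2.imwrite("pics/w13p.png",cv2.resize(c["color"][25:95,240:290,::-1],None,fx=8,fy=8,interpolation=cv2.INTER_CUBIC))
```

```text
(no output)
```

View pics/w13z.png

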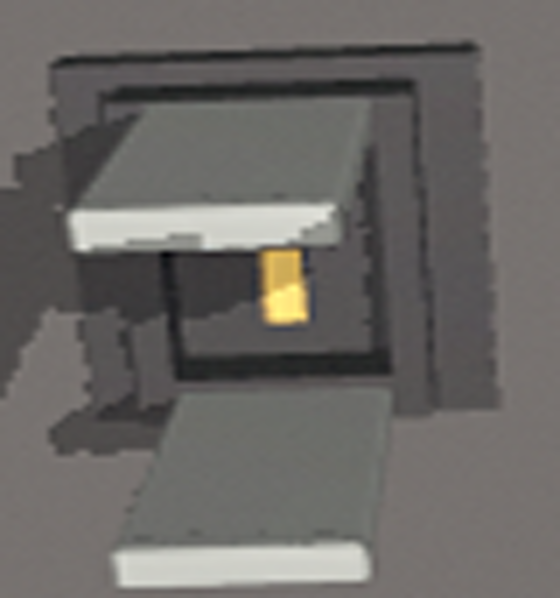

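View pics/w13p.png

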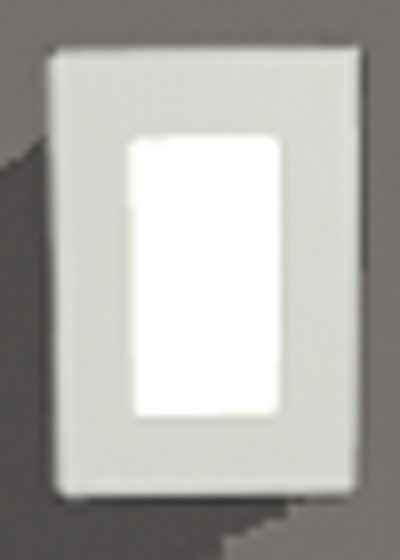

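```bash
cat > dock.py <<'E'
from lid import *
c=load("w13")
U=[onz(c,190+u/7-.4,145+v/5.7-.4,.122)[:2] for u,v in ((70,209),(338,203),(338,246),(75,250))]
D=[onz(c,190+u/7-.4,145+v/5.7-.4,.122)[:2] for u,v in ((112,548),(370,543),(370,582),(118,587))]
U=np.array(U);D=np.array(D)
cu,cd=U.mean(0),D.mean(0); ctr=(cu+cd)/2
ax=(cd-cu)/np.linalg.norm(cd-cu); dyaw=np.arctan2(ax[1],ax[0])
if __name__=="__main__":
    print("cheek sizes",np.linalg.norm(U[1]-U[0]),np.linalg.norm(U[3]-U[0]),np.linalg.norm(D[1]-D[0]),np.linalg.norm(D[3]-D[0]))
    print("sep (78 mm)",np.linalg.norm(cd-cu),"ctr",ctr,"x yaw",np.degrees(dyaw))
    for a,b in ((U[0],U[1]),(U[3],U[2]),(D[0],D[1]),(D[3],D[2])): d=b-a; print("y yaw",np.degrees(np.arctan2(d[1],d[0])))
    # base outline check, corners at z=? 
    for n,(u,v) in dict(bl=(52,62),br=(478,45),fr=(497,408),wl=(178,378),wr=(390,372),wtr=(372,130)).items():
        print(n,[onz(c,190+u/7-.4,145+v/5.7-.4,z)[:2].round(4).tolist() for z in (.0,.012,.03)])
    P=[onz(c,240+u/8-.4,25+v/8-.4,.090)[:2] for u,v in ((48,50),(361,46),(356,495),(58,497))]
    P=np.array(P); print("pack ctr",P.mean(0),"sizes",[round(float(np.linalg.norm(P[i]-P[(i+1)%4])),4) for i in range(4)])
    for a,b in ((P[0],P[3]),(P[1],P[2])): d=b-a; print("pack x yaw",np.degrees(np.arctan2(d[1],d[0])))
    for a,b in ((P[0],P[1]),(P[3],P[2])): d=b-a; print("pack y yaw",np.degrees(np.arctan2(d[1],d[0])))
E
python3 dock.py
```

```text
cheek sizes 0.04488593130874505 0.008881782002969832 0.04590272776882607 0.009549681662692395
sep (78 mm) 0.07775096746250815 ctr [ 0.4816795  -0.24185632] x yaw -79.45434570682558
y yaw 9.627278170343256
y yaw 9.111553121738117
y yaw 9.519975114435857
y yaw 9.57013888163913
bl [[0.4266, -0.2034], [0.4286, -0.2004], [0.4315, -0.1958]]
br [[0.5169, -0.1861], [0.5167, -0.1835], [0.5164, -0.1796]]
fr [[0.5353, -0.2884], [0.5346, -0.2833], [0.5336, -0.2757]]
wl [[0.4621, -0.2895], [0.4632, -0.2844], [0.4648, -0.2767]]
wr [[0.5097, -0.281], [0.5096, -0.2761], [0.5096, -0.2687]]
wtr [[0.4972, -0.2123], [0.4974, -0.209], [0.4978, -0.2041]]
pack ctr [ 0.50915672 -0.05889699] sizes [0.0432, 0.0593, 0.0432, 0.0591]
pack x yaw -81.49779298729672
pack x yaw -81.48524564649013
pack y yaw 8.599630693688722
pack y yaw 8.317798052479901
```

Dock: cheek separation 77.8 mm against a nominal 78, and base and well give the same centre, about (0.4817, -0.2417), yaw -80.4°. For the pack, vision and the release pose differ by about 1 mm and 0.4°. I'll treat that as camera bias and correct the dock by it. Next I'll regrasp on the wide faces.

Run:
```python
from lid import *
s=readout.read_state; t0=s()["clock"]
def log(a): st=s(); print(a,st["contact_force"].round(1),round(st["width"],3),st["ee_pos"].round(4),round(st["clock"]-t0,2))
Rg=down(np.radians(8.2)); Rd=down(np.radians(9.2))
fingers.gripper_to(.85)
r.move_pose([.5098,-.0598,.16],Rg); log("over")
print(r.line_to([.5098,-.0598,.048],speed=.18,f_stop=8)); log("at")
fingers.gripper_to(0,60); log("grip")
z0=s()["ee_pos"][2]
r.line_to([.5098,-.0598,.18],speed=.2); log("up")
r.move_pose([.4822,-.2426,.18],Rd); log("over dock")
snap("wrist","w14"); print("z0",z0,s()["clock"])
```

```text
over [0.3 0.6 0.5] 0.848 [ 0.5109 -0.0604  0.161 ] 1.19
False
at [-0.7  0.   0.7] 0.852 [ 0.5106 -0.0602  0.049 ] 1.97
grip [-1.8 -0.3 10.6] 0.512 [ 0.5104 -0.06    0.0491] 2.33
up [-0.2  0.5 -4.3] 0.511 [ 0.5092 -0.0596  0.1792] 3.14
over dock [ 0.4  1.1 -4.2] 0.507 [ 0.4816 -0.2426  0.1789] 3.91
z0 0.04912824607130606 48.675
```

View pics/w14.png

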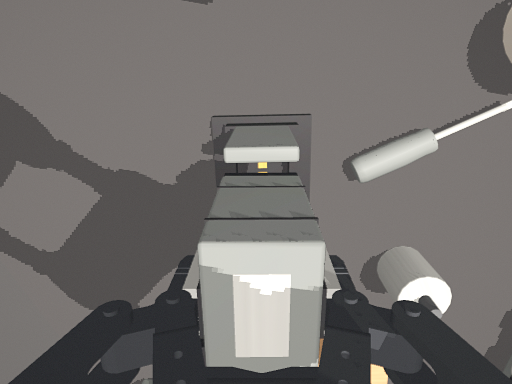

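From above, the pack's foot (centre column 260) lines up with the dock base (centre 261) and the cheek (262). Lowering.

Run:
```python
from lid import *
s=readout.read_state; t0=s()["clock"]
def log(a): st=s(); print(a,st["contact_force"].round(1),st["ft_torque"].round(2),round(st["width"],3),st["ee_pos"].round(4),round(st["clock"]-t0,2))
x,y=.4824,-.2426
r.line_to([x,y,.088],speed=.15); log("above walls")
print(r.line_to([x,y,.0585],speed=.035,f_stop=7)); log("down")
```

```text
above walls [ 0.7 -0.2 -4.2] [-0.01 -0.   -0.02] 0.512 [ 0.4829 -0.2425  0.0886] 0.77
True
down [-2.8 -0.6 10.7] [-0.2   0.36  0.1 ] 0.508 [ 0.4821 -0.2426  0.061 ] 1.49
```

Contact came at TCP z = 0.0610, against an expected 0.0611 for fully home. Releasing, then checking.

Run:
```python
from lid import *
s=readout.read_state; t0=s()["clock"]
x,y=.4824,-.2426
fingers.gripper_to(.85)
r.line_to([x,y,.20],speed=.2)
r.line_to([.50,-.19,.36],speed=.3)
snap("wrist","w15"); snap("side","side13"); snap("top","top3"); print(s()["clock"],s()["contact_force"].round(1))
c=load("w15")
cv2.imwrite("pics/w15z.png",cv2.resize(c["color"][100:300,150:350,::-1],None,fx=3,fy=3,interpolation=cv2.INTER_CUBIC))
```

```text
52.2833 [ 0.6 -0.7 -0.2]
```

View pics/w15z.png

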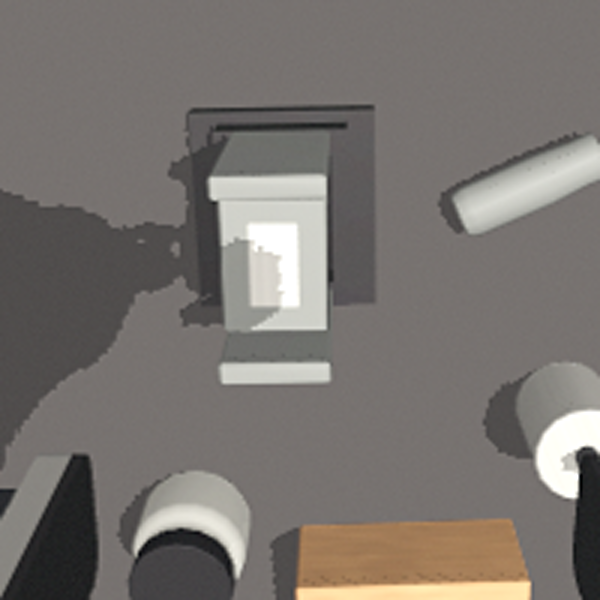

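View pics/side13.png

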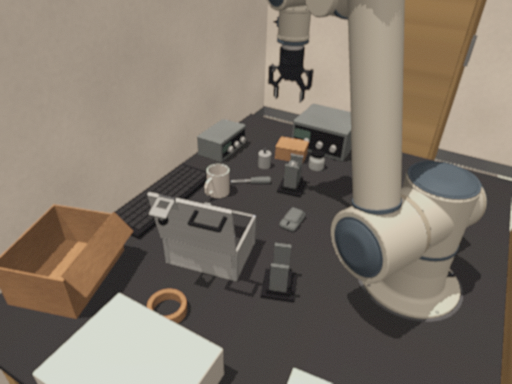

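View pics/top3.png

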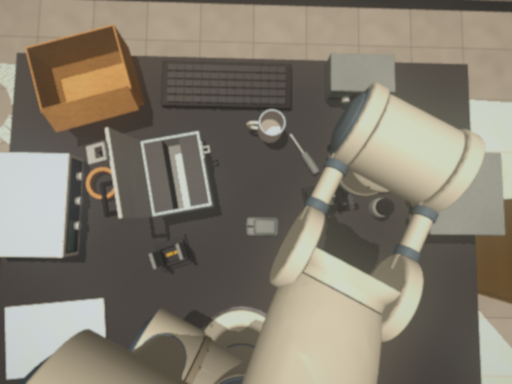

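Run:
```python
from lid import *
c=load("w15")
pc=np.array([onz(c,150+u/3,100+v/3,.102)[:2] for u,v in ((219,330),(328,330))])
U=np.array([onz(c,150+u/3,100+v/3,.122)[:2] for u,v in ((209,178),(328,176),(328,197),(212,199))]).mean(0)
D=np.array([onz(c,150+u/3,100+v/3,.122)[:2] for u,v in ((220,363),(330,362),(330,381),(220,383))]).mean(0)
ctr=(U+D)/2; ax=(D-U)/np.linalg.norm(D-U); ay=np.array([-ax[1],ax[0]])
print("dock",ctr,np.linalg.norm(D-U),"pack edge x (30):",(pc.mean(0)-ctr)@ax,"pack y off:",(pc-ctr)@ay)
def pt(th,v): # v=(x,z) in shut-lid case coords -> rotated about lid hinge
    d=np.array(v)-[.085,.1085]; a=-th
    # clockwise in x-z
    x=np.cos(th)*d[0]+np.sin(th)*d[1]; z=-np.sin(th)*d[0]+np.cos(th)*d[1]
    return .085+x,.1085+z
def kn(phi): 
    a=np.arctan2(-.044,-.036)-phi; rr=np.hypot(.036,.044); return (-.091+rr*np.cos(a),.1185+rr*np.sin(a))
def tip(phi): a=-np.pi/2-phi; return (-.091+.056*np.cos(a),.1185+.056*np.sin(a))
for n in ("top3","side13"):
    cc=load(n)
    for th in (1.5,1.6,1.7,1.75):
        x,z=pt(th,(-.085,.1185)); print(n,"th",th,"lid edge ends",proj(cc,C(x,-.11,z)).round(),proj(cc,C(x,.11,z)).round(),
         [ (phi,proj(cc,C(*(lambda q:(q[0],-.055,q[1]))(pt(th,tip(phi))))).round(), proj(cc,C(*(lambda q:(q[0],-.055,q[1]))(pt(th,kn(phi))))).round()) for phi in (2.9,3.0,3.3,3.6)])
im=load("side13")["color"][170:300,130:280,::-1]; cv2.imwrite("pics/s13z.png",cv2.resize(im,None,fx=5,fy=4.5,interpolation=cv2.INTER_CUBIC))
im=load("top3")["color"][110:240,70:230,::-1]; cv2.imwrite("pics/t3z.png",cv2.resize(im,None,fx=4.5,fy=4.5,interpolation=cv2.INTER_CUBIC))
```

```text
dock [ 0.48204999 -0.24223972] 0.07724359666783992 pack edge x (30): 0.028144097336756827 pack y off: [-0.02452807  0.02152903]
top3 th 1.5 lid edge ends [121. 125.] [135. 215.] [(2.9, array([ 98., 149.]), array([105., 152.])), (3.0, array([ 99., 150.]), array([107., 153.])), (3.3, array([101., 151.]), array([113., 153.])), (3.6, array([105., 152.]), array([119., 153.]))]
top3 th 1.6 lid edge ends [114. 127.] [128. 216.] [(2.9, array([ 91., 151.]), array([100., 154.])), (3.0, array([ 92., 152.]), array([102., 154.])), (3.3, array([ 95., 153.]), array([108., 154.])), (3.6, array([100., 154.]), array([115., 154.]))]
top3 th 1.7 lid edge ends [107. 128.] [121. 217.] [(2.9, array([ 85., 153.]), array([ 95., 155.])), (3.0, array([ 86., 154.]), array([ 97., 156.])), (3.3, array([ 90., 155.]), array([104., 156.])), (3.6, array([ 95., 155.]), array([111., 155.]))]
top3 th 1.75 lid edge ends [104. 129.] [118. 218.] [(2.9, array([ 82., 154.]), array([ 93., 156.])), (3.0, array([ 83., 155.]), array([ 95., 156.])), (3.3, array([ 88., 156.]), array([102., 156.])), (3.6, array([ 93., 156.]), array
[... 313 characters left out ...]
06.] [(2.9, array([161., 199.]), array([163., 210.])), (3.0, array([161., 201.]), array([164., 211.])), (3.3, array([162., 206.]), array([167., 212.])), (3.6, array([164., 210.]), array([170., 212.]))]
side13 th 1.7 lid edge ends [149. 192.] [232. 210.] [(2.9, array([157., 206.]), array([161., 216.])), (3.0, array([158., 208.]), array([162., 217.])), (3.3, array([159., 213.]), array([165., 217.])), (3.6, array([161., 216.]), array([168., 216.]))]
side13 th 1.75 lid edge ends [148. 195.] [230. 213.] [(2.9, array([156., 209.]), array([160., 219.])), (3.0, array([156., 211.]), array([160., 220.])), (3.3, array([158., 216.]), array([164., 220.])), (3.6, array([160., 219.]), array([167., 218.]))]
```

View pics/s13z.png

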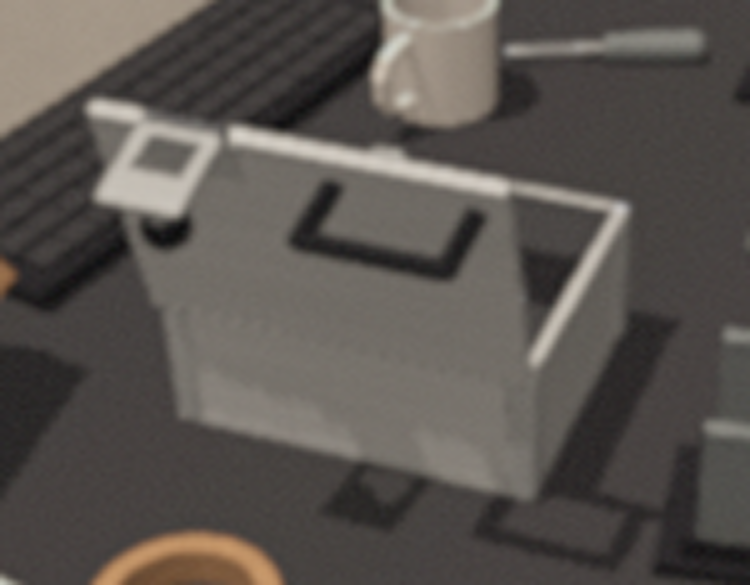

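View pics/t3z.png

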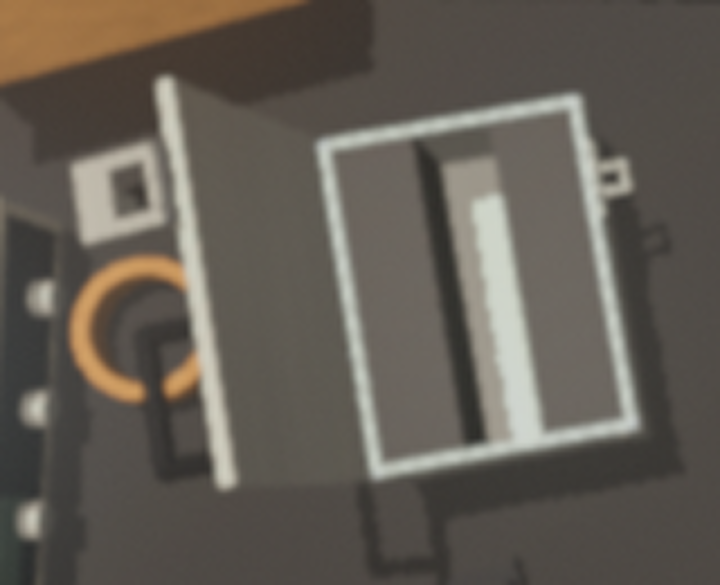

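The pack sits within about 2 mm of the dock centre and level between the cheeks, and the lid is at about 1.70 rad. The hasp reads 3.14 from the top view but 3.3 or more from the side, so I'll take one close look before handing in.

Run:
```python
from lid import *
s=readout.read_state; t0=s()["clock"]
p=C(.15,-.03,.43)
r.line_to([.50,-.05,.43],speed=.35)
r.move_pose(p,down(yaw))
snap("wrist","w16"); print(s()["clock"])
def pt(th,v):
    d=np.array(v)-[.085,.1085]
    return .085+np.cos(th)*d[0]+np.sin(th)*d[1], .1085-np.sin(th)*d[0]+np.cos(th)*d[1]
def kn(phi): 
    a=np.arctan2(-.044,-.036)-phi; rr=np.hypot(.036,.044); return (-.091+rr*np.cos(a),.1185+rr*np.sin(a))
def tip(phi): a=-np.pi/2-phi; return (-.091+.056*np.cos(a),.1185+.056*np.sin(a))
c=load("w16")
for th in (1.65,1.7,1.75):
  for n,v in [("edge",(-.085,.1185)),("hinge",(-.091,.1185))]+[(f"tip{p}",tip(p)) for p in (2.9,3,3.1,3.2,3.3,3.4)]:
    x,z=pt(th,v); print(th,n,proj(c,C(x,-.055,z)).round(1),proj(c,C(x,-.055-.022,z)).round(1))
```

```text
54.425
1.65 edge [288.3 214.6] [311.7 214.6]
1.65 hinge [288.8 216.6] [312.6 216.6]
1.65 tip2.9 [291.2 160.7] [317.2 160.7]
1.65 tip3 [290.7 158.5] [316.2 158.4]
1.65 tip3.1 [290.2 156.9] [315.3 156.9]
1.65 tip3.2 [289.7 156. ] [314.3 156. ]
1.65 tip3.3 [289.2 155.8] [313.3 155.7]
1.65 tip3.4 [288.7 156.1] [312.4 156.1]
1.7 edge [288.4 205.7] [311.9 205.7]
1.7 hinge [288.9 207.3] [312.8 207.3]
1.7 tip2.9 [291.1 149.1] [317.  149.1]
1.7 tip3 [290.6 147.4] [316.  147.4]
1.7 tip3.1 [290.1 146.4] [315.  146.3]
1.7 tip3.2 [289.5 146. ] [314.1 145.9]
1.7 tip3.3 [289.  146.2] [313.1 146.2]
1.7 tip3.4 [288.6 147.1] [312.2 147. ]
1.75 edge [288.5 196.7] [312.  196.7]
1.75 hinge [289.  197.8] [313.  197.8]
1.75 tip2.9 [290.9 137.8] [316.7 137.7]
1.75 tip3 [290.4 136.6] [315.7 136.5]
1.75 tip3.1 [289.9 136. ] [314.7 136. ]
1.75 tip3.2 [289.4 136.2] [313.7 136.1]
1.75 tip3.3 [288.9 136.9] [312.8 136.9]
1.75 tip3.4 [288.4 138.2] [311.9 138.2]
```

View pics/w16.png

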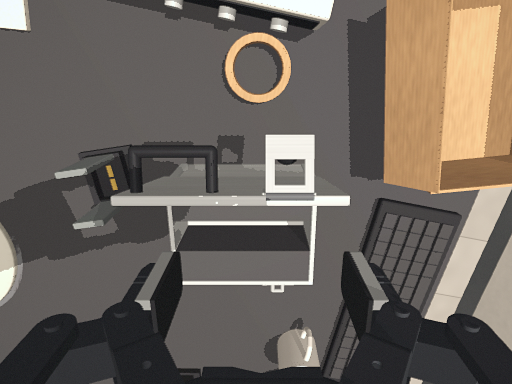

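Run:
```python
from h import *
c=load("w16"); g=cv2.cvtColor(c["color"],cv2.COLOR_RGB2GRAY).astype(float)
for v in range(133,199,4):
    p=g[v,255:325]; i=np.flatnonzero(p>140)
    if len(i):
        a,b=i[0],i[-1]; l=255+a-(p[a]-140)/(p[a]-p[a-1]); rr=255+b+(p[b]-140)/(p[b]-p[b+1]); print(v,round(l,2),round(rr,2),round(rr-l,2))
cv2.imwrite("pics/w16z.png",cv2.resize(c["color"][125:215,245:335,::-1],None,fx=6,fy=6,interpolation=cv2.INTER_CUBIC))
```

```text
137 264.73 314.42 49.69
141 264.69 314.43 49.74
145 264.71 314.45 49.73
149 264.72 314.43 49.71
153 264.71 314.44 49.73
157 264.72 314.45 49.74
161 264.71 313.97 49.26
165 254.93 313.97 59.04
169 254.98 313.97 59.0
173 264.47 314.14 49.67
177 264.58 314.12 49.54
181 264.57 314.15 49.58
185 264.6 314.14 49.54
189 264.67 314.14 49.47
193 261.3 316.26 54.95Traceback (most recent call last):
  File "<stdin>", line 6, in <module>
IndexError: index 70 is out of bounds for axis 0 with size 70
```

The plate's width is the same at tip and hinge (49.7 and 49.5 px), so it lies square to the view. With the lid at 1.7 rad that means φ ≈ 3.3, comfortably past 3.0. Handing in.

Run:
```python
from h import *
print(readout.read_state()["clock"],readout.read_state()["contact_force"].round(1)); print(ticket.hand_in()); print(readout.read_state()["clock"])
```

```text
54.425 [ 1.2 -0.8  0.9]
the job is handed in; nothing more can be done
None
the job is handed in; nothing more can be done
```

The job is handed in at 54.4 s of the 72 s allowed. The hasp is over, the lid is open, and the pack stands home in the dock on the robot's right.

**What happened on the way:**
- **Hasp, first try:** the stiff pinch carried the lid up with the hasp, to an estimated 0.4 rad. I lowered the lid shut again and turned the tool along with the hasp.
- **Hasp, second try:** my next grasp slipped off the ball because I had its angle wrong. I measured it again and swung it over.
- **Pack:** I lifted it by its narrow faces, stood it on the open patch and let go. I then regrasped it on the wide faces and lowered it into the dock.

**Last checks:**
- **Pack:** it touched bottom at the expected height (tool at 0.0610 m, 0.0611 m expected). The last view puts it about 2 mm from the dock's centre, with cheeks and pack parallel.
- **Lid:** about 1.70 rad, from the top and side views.
- **Hasp:** about 3.3 rad in the close wrist view. The coarse top view gave about 3.14 and the side view 3.3 or more. They disagree, but all are past 3.0.
- **Bystanders:** they look undisturbed in the pictures, though I did not measure their positions again.
- **Robot:** it was clear of everything when I handed in.

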